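# Start up the ear-shell grinding station

### The arm

A 6-joint arm with a two-finger parallel gripper is mounted at the origin on the work surface. World frame = base frame: x ahead of the robot, y to its left, z up, the work surface at z = 0. Lengths are in m, angles in rad, forces in N, time in s.
With the tool pointing down it reaches from about 0.375 to 0.9 m from the base axis. Payload 3.1 kg.
Tool frame: the origin (TCP) lies on the centre line of the jaws, within the pads' length; the fingertips stand 25 mm ahead of it and the grasp point (between the pads) lies 6 mm ahead of it; z points along the fingers, y is the line along which they close (so a half turn about z gives the same grasp; the last joint's range is limited). The gripper opens to 85 mm and grips with 20 to 120 N. Pads are 22 mm wide; open, the fingers measure 114 mm over their backs; the gripper's body (76 mm by 85 mm) begins 54 mm behind the grasp point. The pads swing forward as they close: fully open they stand 13 mm farther back than shut.
Start: joints at [-1.46, 0.527, 1.433, -0, 1.181, -0.178], TCP at [0.178, -0.599, 0.256] pointing down, gripper open.
Joint ranges: [-3.08, 3.08], [-0.75, 2.2], [0.22, 2.44], [-1.43, 4.57], [0, 2.65], [-2.85, 2.85]. Speed limits (rad/s): [2.79, 2.79, 3.14, 3.14, 3.14, 3.14].

### API

Orientations are given as a 3x3 rotation matrix whose columns are the frame's x, y, z axes.
In Python, from bench import arm, optics gives the robot as it stands.
- The arm moves only by the tool arm_command, never from a script. Its arguments are lists of equal length, an entry for each row: "jaw": the finger opening in m, from 0 to 0.0854; "travel": the shift along the world's x, y, z in m, a list of three; "twist": the turn about the world's z in rad. A call has exactly 5 rows; each row shifts and turns the commanded pose from where the row before left it; what a row does not reach is not made up. A row lasts 1/10 s, in which the tool goes at most 50 mm and 8.59 degrees, less where a joint would pass 70% of its speed; a pose out of reach is approached as far as the arm can. A call with a gripper value outside its range is refused whole. The fingers move at their own pace and stop on an object; "newtons" is the grip in N (left out, the last holds). Time passes only in rows, so rows that do not move let the fingers close, or fill a call up. It gives the time, the measured TCP pose, the force, the opening and the grip force at its end, in the units of the state.
- arm.read_state(): the state, without advancing time (a new reading comes with each control period).
- optics.read_camera(name): name is "scene" or "top"; returns a dict with "pixels" (384x512x3 uint8, red, green, blue), "fx", "fy", "cx", "cy" (pixels), "world_from_camera" (4x4, takes a point from camera to world coordinates). Camera axes: x right, y down, z forward; pixel columns grow to the right and rows downward; lengths in m; the calibration is good to about 2 mm. A picture is of the moment at which its call begins. There is no depth.
- arm.job_done(): hands the job in; it is judged then, once.
The state is a dict: "clock": time; "joint_pos": joint angles; "qvel": joint speeds; "effort": joint torques, N m; "tool_pos": TCP position; "orientation": TCP orientation; "force": force on the tool from outside, world axes, zero at the start; "torque": the same for the moment, N m; "grip_width": finger opening in m; "gripper_force": force on a finger pad.
Only numpy, scipy, OpenCV 4.12 (cv2) and the standard library are available. Lean on these libraries where they do the work, as an engineer would, in place of code of your own. Each camera call takes 0.05 s, during which the arm holds its last target. There are 200 camera calls.

### The job

Start the grinding station from its cream control box: tip the black rocker switch fully over to its white-dotted side, then push the square blue extraction key all the way in, and last press the round green start button all the way down, keep it down for a moment and let it spring back up. Only press with the fingertips: do not grip or lift anything, and leave the red button, the yellow key, the grey knob and the things lying around the box alone.

Things in the scene. Friction and masses are not known exactly. Their poses are not given: they have to be found in the camera images.
- console: cream control box fixed to the bench, 160 (its x) x 210 (its y) x 50 mm high, flat top; origin at the centre of its underside. Six modules stand on its top in 2 rows of 3 (rows 66 mm apart along its x, columns 62 mm along its y), which module stands in which place differs each time. All modules have the box's yaw.
- rocker (a joint): black rocker switch with a white dot on one half, in a grey frame 54 x 36 mm; paddle 44 mm long (along the box's x) and 28 mm wide. Value: tip angle in rad, 0 = off (dotted half raised, other half level), 0.40 = fully on (dotted half level, other half raised). It turns stiffly (about 3.5 N pressed at the dot), has no spring and stays where it is left.
- rocker_press (a point): the white dot on the rocker's dotted half, 14 mm along its top face from the hinge line towards the box's +x (11 mm level distance when off); moves with the paddle: 75 mm above the bench when off (face sloping up outward by 0.4 rad), 70 mm when fully on (face level). The hinge line lies along the box's y, 64 mm above the bench. Its frame is upright, x along the box's x, when off.
- blue_key (a joint): square blue push key (dust extraction), cap 28 x 28 mm in a black 42 mm frame. Value: depth in m, 0 = out, 0.007 = pushed fully in. It slides stiffly (about 4 N), has no spring and stays where it is left.
- blue_key_top (a point): centre of the blue key's top face, 72 mm above the bench when out, 65 mm when in
- green_button (a joint): round green start button, cap 28 mm across in a black round 44 mm housing. Value: depth in m, 0 = up, 0.007 = fully down. Spring return: 1.5 N to start, 5 N fully down.
- green_button_top (a point): centre of the green button's top face, 73 mm above the bench when up
- red_button (a joint): round red stop button, otherwise the same as the green one (value: depth in m, 0 = up); to be left alone
- red_button_top (a point): centre of the red button's top face, 73 mm above the bench
- yellow_key (a joint): square yellow key, otherwise the same as the blue one (value: depth in m, 0 = out); to be left alone
- yellow_key_top (a point): centre of the yellow key's top face, 72 mm above the bench when out
- speed_knob (a joint): grey round speed knob with a white line, 30 mm across and 16 mm tall, that turns easily. Value: angle in rad; it starts anywhere from -1 to 1; to be left alone
- speed_knob_top (a point): centre of the knob's top face, 71 mm above the bench
- lacquer: amber bottle with a black cap, 36 mm across, 75 mm tall; loose, origin at the centre of its underside; to be left alone
- grease_jar: blue jar with a white cap, 48 mm across, 45 mm tall; loose, origin at the centre of its underside; to be left alone
- screwdriver: red-handled screwdriver lying on the bench, 150 mm long; loose, lies along its x axis; to be left alone
- parts_tray: black open tray with small ear shells in it, 100 x 140 x 30 mm; loose, origin at the centre of its underside; to be left alone

How it is judged:
By the outcome, as a careful person would: the job done as asked, in the order asked, and still so for the second after the job is handed in, with the robot touching nothing.
It also fails if it takes over 38 s, if anything falls off the work surface, if the arm or the gripper's body presses on something with over 40 N, if the wrist force passes 120 N, or if a joint passes its speed limit or range.

## Working session

There is one attempt and no reset: what is moved stays moved. The work goes in short steps, Python scripts to look and compute and a tool call to move; the robot and the scene stay as the last step left them, time stands still between calls to the robot, and variables do not carry over. Pictures are saved under pics/ and viewed, at most 10 in all, crops included, and the job is handed in when it is done.

Besides the shell and the picture viewer there is one more tool, called after ">>>" in YAML: its name, and indented under it one key for each argument. arm_command: Moves the arm, as the interface text tells. Its arguments: {"type":"object","properties":{"jaw":{"type":"array","items":{"type":"number"}},"travel":{"type":"array","items":{"type":"array","items":{"type":"number"}}},"twist":{"type":"array","items":{"type":"number"}},"newtons":{"type":"number"}},"required":["jaw","travel","twist"]}

```bash
mkdir -p pics; cat > h.py <<'E'
import numpy as np, cv2
from bench import arm, optics
def ray(c,u,v,z):
    T=c["world_from_camera"]; d=T[:3,:3]@np.array([(u-c["cx"])/c["fx"],(v-c["cy"])/c["fy"],1]); o=T[:3,3]
    return o+d*(z-o[2])/d[2]
def proj(c,p):
    T=np.linalg.inv(c["world_from_camera"]); q=T[:3,:3]@np.array(p)+T[:3,3]
    return np.array([c["fx"]*q[0]/q[2]+c["cx"],c["fy"]*q[1]/q[2]+c["cy"]])
E
python3 - <<'E'
from h import *
for n in("top","scene"):
    c=optics.read_camera(n); np.save(n+".npy",c,allow_pickle=True)
    cv2.imwrite(f"pics/{n}0.png",cv2.resize(c["pixels"][:,:,::-1],(768,576),interpolation=cv2.INTER_CUBIC))
    print(n,c["fx"],c["world_from_camera"].round(3).tolist())
E
```

```text
top 444.3303366539403 [[0.015, -0.996, 0.093, 0.48], [-1.0, -0.015, 0.008, 0.128], [-0.007, -0.093, -0.996, 1.256], [0.0, 0.0, 0.0, 1.0]]
scene 492.99010960908777 [[0.871, 0.366, -0.329, 0.931], [0.492, -0.632, 0.599, -0.547], [0.011, -0.683, -0.73, 0.892], [0.0, 0.0, 0.0, 1.0]]
```

View pics/top0.png

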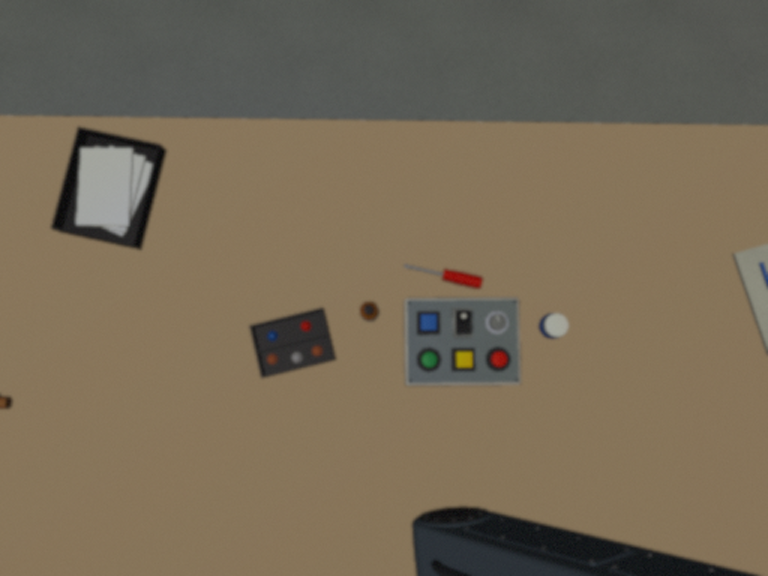

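View pics/scene0.png

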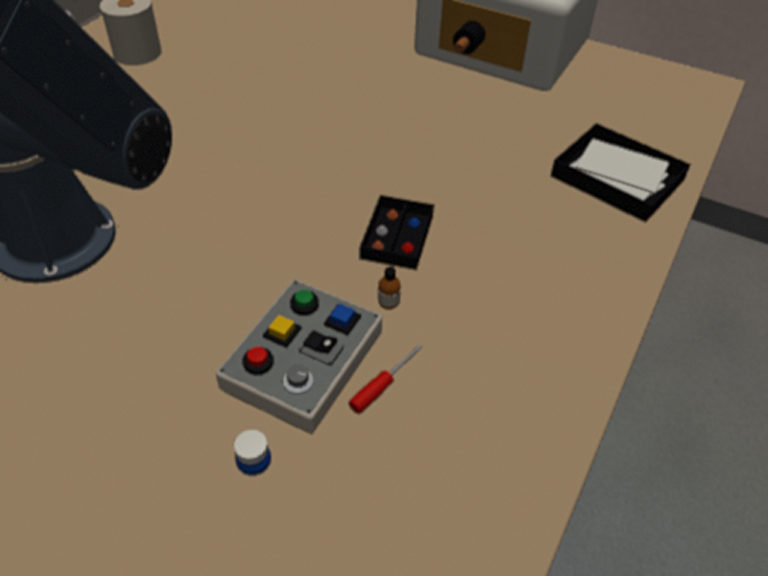

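The top view shows the box at about (405–520, 298–384), with blue at (428,322), rocker (463,321) with its dot at the far end, and green at (429,359). The scene view agrees. I'll enlarge both.

```bash
python3 - <<'E'
from h import *
c=np.load("top.npy",allow_pickle=True).item()
a=cv2.resize(c["pixels"][190:265,260:360,::-1],(800,600),interpolation=cv2.INTER_CUBIC)
cv2.imwrite("pics/topc.png",a)
s=np.load("scene.npy",allow_pickle=True).item()
a=cv2.resize(s["pixels"][180:292,140:260,::-1],None,fx=5,fy=5,interpolation=cv2.INTER_CUBIC)
cv2.imwrite("pics/scenec.png",a)
E
```

```text
(no output)
```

View pics/topc.png

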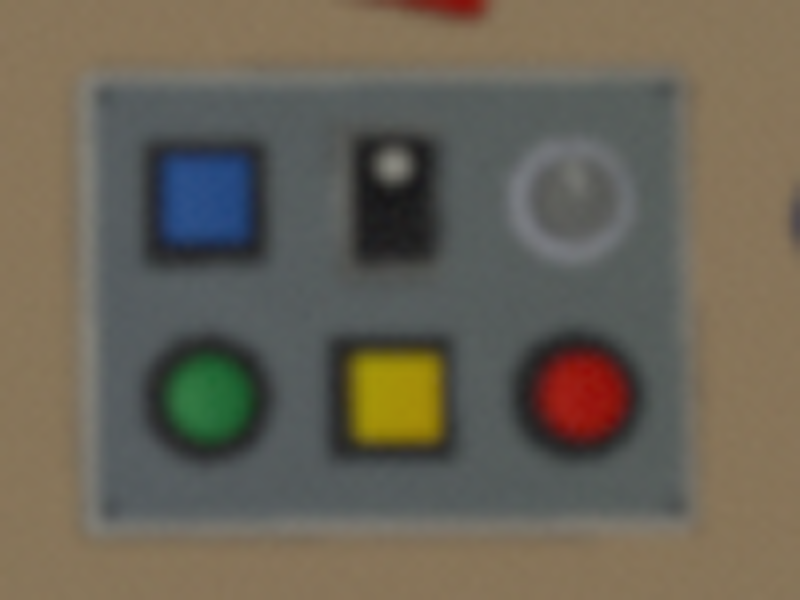

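View pics/scenec.png

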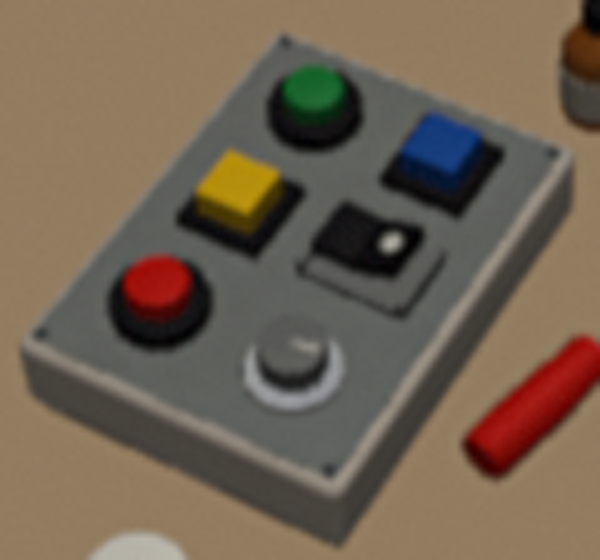

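Top crop: blue (205,200), dot (395,166), green (209,398), yellow (396,397), red (582,394). Scene crop: green (315,88), blue (441,139), dot (391,242), yellow (240,182), red (158,281). I'll triangulate both views and check against the known layout.

```bash
python3 - <<'E'
from h import *
t=np.load("top.npy",allow_pickle=True).item();s=np.load("scene.npy",allow_pickle=True).item()
P=dict(blue=((205,200),(441,139),.072),dot=((395,166),(391,242),.075),green=((209,398),(315,88),.073),yellow=((396,397),(240,182),.072),red=((582,394),(158,281),.073),knob=((572,200),(293,343),.071))
# resize: pixel centres
for k,(a,b,z) in P.items():
    A=ray(t,(a[0]+.5)/8-.5+260,(a[1]+.5)/8-.5+190,z);B=ray(s,(b[0]+.5)/5-.5+140,(b[1]+.5)/5-.5+180,z)
    print(k,A.round(4),B.round(4))
for q in[(88,75),(688,80),(690,527),(92,530)]: print(ray(t,q[0]/8+259.5,q[1]/8+189.5,.05).round(4))
print(arm.read_state())
E
```

```text
blue [0.5505 0.0542 0.072 ] [0.5525 0.0538 0.072 ]
dot [ 0.5626 -0.0086  0.075 ] [ 0.5652 -0.0081  0.075 ]
green [0.4848 0.0524 0.073 ] [0.4887 0.0507 0.073 ]
yellow [ 0.4861 -0.0096  0.072 ] [ 0.49   -0.0107  0.072 ]
red [ 0.488 -0.071  0.073] [ 0.4912 -0.0729  0.073 ]
knob [ 0.5524 -0.0681  0.071 ] [ 0.5565 -0.0702  0.071 ]
[0.5941 0.0933 0.05  ]
[ 0.5953 -0.1109  0.05  ]
[ 0.4443 -0.111   0.05  ]
[0.4402 0.0901 0.05  ]
{'clock': 0.1, 'joint_pos': array([-1.46047572e+00,  5.28394696e-01,  1.43378360e+00, -5.93045120e-06,
        1.18138415e+00, -1.78496758e-01]), 'qvel': array([ 0.00072011, -0.0030438 , -0.00232713, -0.00014527,  0.00020959,
        0.00123327]), 'effort': array([-2.71797944e-04, -4.43303239e+01, -1.78586572e+01, -1.87335263e-04,
        3.86662126e-03, -1.32556443e-05]), 'tool_pos': array([ 0.17797381, -0.59850305,  0.25541521]), 'orientation': array([[ 9.58580777e-01,  2.84820723e-01, -2.22321420e-04],
       [ 2.84820602e-01, -9.58578841e-01,  1.95721507e-03],
       [ 3.44342802e-04, -1.93947046e-03, -9.99998060e-01]]), 'force': array([-0.91977131,  0.43828104,  0.44162582]), 'torque': array([ 0.00456215, -0.0551997 , -0.00363225]), 'gripper_force': 0.0, 'grip_width': 0.08551663706351006}
```

>>> arm_command:
  jaw: [0,0,0,0,0]
  travel:
    - [0.026,0.039,0]
    - [0.026,0.039,0]
    - [0.026,0.039,0]
    - [0.026,0.039,0]
    - [0.026,0.039,0]
  twist: [-0.018,-0.018,-0.018,-0.018,-0.018]
  newtons: 20

```text
clock: 0.6
tool_pos: [0.3086, -0.4022, 0.256]
orientation: [[0.981, 0.196, -0.0], [0.196, -0.981, 0.001], [0.0, -0.001, -1.0]]
force: [0.5, -0.0, 0.4]
grip_width: 0.0124
gripper_force: 0.0
```

>>> arm_command:
  jaw: [0,0,0,0,0]
  travel:
    - [0.026,0.039,0]
    - [0.026,0.039,0]
    - [0.026,0.039,0]
    - [0.026,0.039,0]
    - [0.026,0.039,0]
  twist: [-0.018,-0.018,-0.018,-0.018,-0.018]

```text
clock: 1.1
tool_pos: [0.4386, -0.2073, 0.2562]
orientation: [[0.994, 0.108, -0.0], [0.108, -0.994, 0.0], [-0.0, -0.0, -1.0]]
force: [0.9, -0.7, -0.2]
grip_width: 0.0
gripper_force: 0.0
```

>>> arm_command:
  jaw: [0,0,0,0,0]
  travel:
    - [0.026,0.039,0]
    - [0.026,0.039,0]
    - [0.026,0.039,0]
    - [0.026,0.039,0]
    - [0.026,0.039,0]
  twist: [-0.018,-0.018,-0.018,-0.018,-0.018]

```text
clock: 1.6
tool_pos: [0.5686, -0.0122, 0.256]
orientation: [[1.0, 0.018, -0.001], [0.018, -1.0, -0.0], [-0.001, 0.0, -1.0]]
force: [0.5, -0.3, 0.1]
grip_width: 0.0002
gripper_force: 0.0
```

>>> arm_command:
  jaw: [0,0,0,0,0]
  travel:
    - [0,0.004,-0.03]
    - [0,0,-0.03]
    - [0,0,-0.03]
    - [0,0,-0.03]
    - [0,0,-0.021]
  twist: [0,0,0,0,0]

```text
clock: 2.1
tool_pos: [0.5668, -0.0097, 0.113]
orientation: [[1.0, 0.019, -0.003], [0.019, -1.0, 0.001], [-0.003, -0.001, -1.0]]
force: [1.0, -0.5, -0.0]
grip_width: 0.0001
gripper_force: 0.0
```

```bash
python3 - <<'E'
from h import *
c=optics.read_camera("scene")
cv2.imwrite("pics/s1.png",cv2.resize(c["pixels"][160:280,140:260,::-1],None,fx=5,fy=5,interpolation=cv2.INTER_CUBIC))
E
```

```text
(no output)
```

View pics/s1.png

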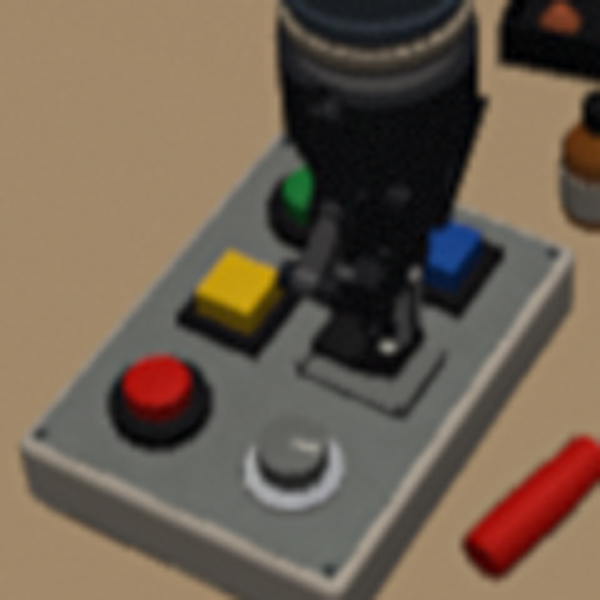

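The fingertips stand just above the white dot at about (388,345). Now pressing down slowly.

>>> arm_command:
  jaw: [0,0,0,0,0]
  travel:
    - [0,0,-0.004]
    - [0,0,-0.004]
    - [0,0,-0.003]
    - [0,0,-0.003]
    - [0,0,-0.002]
  twist: [0,0,0,0,0]

```text
clock: 2.65
tool_pos: [0.5695, -0.0103, 0.1004]
orientation: [[1.0, 0.019, 0.004], [0.019, -1.0, -0.001], [0.004, 0.001, -1.0]]
force: [2.2, 0.4, 3.0]
grip_width: -0.0
gripper_force: 2.0
```

>>> arm_command:
  jaw: [0,0,0,0,0]
  travel:
    - [0,0,-0.002]
    - [0,0,-0.001]
    - [0,0,-0.001]
    - [0,0,-0.001]
    - [0,0,0]
  twist: [0,0,0,0,0]

```text
clock: 3.15
tool_pos: [0.5692, -0.0104, 0.095]
orientation: [[1.0, 0.019, 0.003], [0.019, -1.0, -0.001], [0.003, 0.001, -1.0]]
force: [3.0, 0.7, 5.9]
grip_width: 0.0001
gripper_force: 3.5
```

>>> arm_command:
  jaw: [0,0,0,0,0]
  travel:
    - [0,0,-0.001]
    - [0,0,-0.001]
    - [0,0,0]
    - [0,0,0]
    - [0,0,0]
  twist: [0,0,0,0,0]

```text
clock: 3.65
tool_pos: [0.5692, -0.0104, 0.0949]
orientation: [[1.0, 0.019, 0.003], [0.019, -1.0, -0.001], [0.003, 0.001, -1.0]]
force: [-0.6, 0.0, 18.3]
grip_width: 0.0001
gripper_force: 9.4
```

The rocker stopped dead at 70 mm with 18 N, so it is fully on. Next, blue.

>>> arm_command:
  jaw: [0,0,0,0,0]
  travel:
    - [0,0,0.015]
    - [0,0,0.02]
    - [-0.006,0.022,0]
    - [-0.006,0.022,0]
    - [-0.005,0.02,0]
  twist: [0,0,0,0,0]

```text
clock: 4.15
tool_pos: [0.5479, 0.0546, 0.1262]
orientation: [[1.0, 0.019, -0.007], [0.019, -1.0, 0.0], [-0.007, -0.0, -1.0]]
force: [0.0, 0.6, -0.1]
grip_width: -0.0001
gripper_force: 0.0
```

>>> arm_command:
  jaw: [0,0,0,0,0]
  travel:
    - [0,0,-0.01]
    - [0,0,-0.01]
    - [0,0,-0.004]
    - [0,0,0]
    - [0,0,0]
  twist: [0,0,0,0,0]

```text
clock: 4.65
tool_pos: [0.551, 0.0532, 0.1029]
orientation: [[1.0, 0.018, -0.001], [0.018, -1.0, -0.0], [-0.001, -0.0, -1.0]]
force: [0.1, 0.6, -0.5]
grip_width: -0.0001
gripper_force: 0.0
```

```bash
python3 - <<'E'
from h import *
c=optics.read_camera("scene")
cv2.imwrite("pics/s2.png",cv2.resize(c["pixels"][160:280,140:260,::-1],None,fx=5,fy=5,interpolation=cv2.INTER_CUBIC))
E
```

```text
(no output)
```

View pics/s2.png

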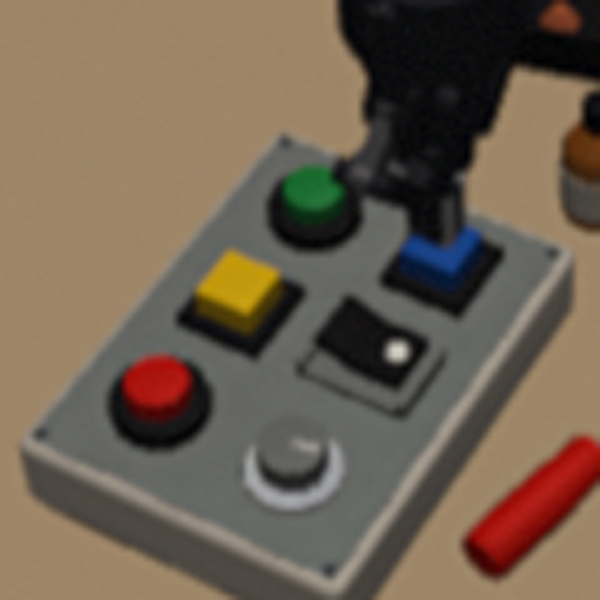

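The rocker has tipped over: its dot is level at (397,351). The fingertips are over the blue cap at (440,240), so I press.

>>> arm_command:
  jaw: [0,0,0,0,0]
  travel:
    - [0,0,-0.004]
    - [0,0,-0.002]
    - [0,0,-0.002]
    - [0,0,-0.002]
    - [0,0,-0.001]
  twist: [0,0,0,0,0]

```text
clock: 5.2
tool_pos: [0.5511, 0.0537, 0.0925]
orientation: [[1.0, 0.019, 0.0], [0.019, -1.0, -0.0], [0.0, 0.0, -1.0]]
force: [-0.6, -2.2, 3.7]
grip_width: -0.0001
gripper_force: 1.9
```

>>> arm_command:
  jaw: [0,0,0,0,0]
  travel:
    - [0,0,-0.001]
    - [0,0,-0.001]
    - [0,0,-0.001]
    - [0,0,0]
    - [0,0,0]
  twist: [0,0,0,0,0]

```text
clock: 5.7
tool_pos: [0.5511, 0.0538, 0.09]
orientation: [[1.0, 0.019, 0.0], [0.019, -1.0, -0.0], [0.0, 0.0, -1.0]]
force: [-1.4, -1.0, 8.0]
grip_width: 0.0
gripper_force: 4.0
```

>>> arm_command:
  jaw: [0,0,0,0,0]
  travel:
    - [0,0,-0.001]
    - [0,0,-0.001]
    - [0,0,0]
    - [0,0,0]
    - [0,0,0]
  twist: [0,0,0,0,0]

```text
clock: 6.2
tool_pos: [0.5512, 0.0538, 0.0897]
orientation: [[1.0, 0.019, 0.001], [0.019, -1.0, -0.001], [0.001, 0.001, -1.0]]
force: [-4.2, -2.0, 19.7]
grip_width: 0.0002
gripper_force: 10.0
```

Blue has bottomed out at 65 mm. Next, green.

>>> arm_command:
  jaw: [0,0,0,0,0]
  travel:
    - [0,0,0.017]
    - [0,0,0.02]
    - [-0.022,-0.001,0]
    - [-0.022,-0.001,0]
    - [-0.02,0,0]
  twist: [0,0,0,0,0]

```text
clock: 6.7
tool_pos: [0.486, 0.0522, 0.1241]
orientation: [[1.0, 0.019, -0.0], [0.019, -1.0, 0.001], [-0.0, -0.001, -1.0]]
force: [-0.7, 0.4, -0.6]
grip_width: 0.0002
gripper_force: 0.0
```

>>> arm_command:
  jaw: [0,0,0,0,0]
  travel:
    - [0,0,-0.01]
    - [0,0,-0.008]
    - [0,0,-0.003]
    - [0,0,0]
    - [0,0,0]
  twist: [0,0,0,0,0]

```text
clock: 7.2
tool_pos: [0.4879, 0.0519, 0.1029]
orientation: [[1.0, 0.019, 0.0], [0.019, -1.0, 0.0], [0.0, -0.0, -1.0]]
force: [1.4, 0.2, 0.3]
grip_width: 0.0
gripper_force: 0.0
```

```bash
python3 - <<'E'
from h import *
c=optics.read_camera("scene")
cv2.imwrite("pics/s3.png",cv2.resize(c["pixels"][160:280,140:260,::-1],None,fx=5,fy=5,interpolation=cv2.INTER_CUBIC))
E
```

```text
(no output)
```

View pics/s3.png

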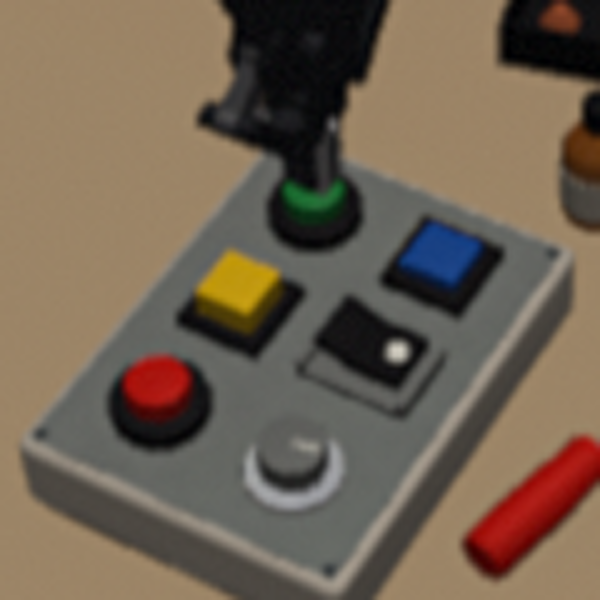

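The blue key is clearly lower, with its top at (441,250), and the rocker stays on. The tips are centred over green at (315,190). Pressing.

>>> arm_command:
  jaw: [0,0,0,0,0]
  travel:
    - [0,0,-0.004]
    - [0,0,-0.002]
    - [0,0,-0.002]
    - [0,0,-0.002]
    - [0,0,-0.001]
  twist: [0,0,0,0,0]

```text
clock: 7.75
tool_pos: [0.4874, 0.0519, 0.0925]
orientation: [[1.0, 0.019, 0.001], [0.019, -1.0, -0.0], [0.001, 0.0, -1.0]]
force: [-0.1, 0.1, 4.7]
grip_width: 0.0001
gripper_force: 2.1
```

>>> arm_command:
  jaw: [0,0,0,0,0]
  travel:
    - [0,0,-0.001]
    - [0,0,-0.001]
    - [0,0,-0.001]
    - [0,0,0]
    - [0,0,0]
  twist: [0,0,0,0,0]

```text
clock: 8.25
tool_pos: [0.4874, 0.0519, 0.0909]
orientation: [[1.0, 0.019, 0.002], [0.019, -1.0, -0.0], [0.002, 0.0, -1.0]]
force: [-1.8, 0.0, 15.5]
grip_width: 0.0003
gripper_force: 8.2
```

Bottomed at 66 mm with 15 N. I hold for about 1 s, then lift clear.

>>> arm_command:
  jaw: [0,0,0,0,0]
  travel:
    - [0,0,-0.0005]
    - [0,0,0]
    - [0,0,0]
    - [0,0,0]
    - [0,0,0]
  twist: [0,0,0,0,0]

```text
clock: 8.75
tool_pos: [0.4874, 0.0519, 0.0908]
orientation: [[1.0, 0.019, 0.002], [0.019, -1.0, -0.0], [0.002, 0.0, -1.0]]
force: [-1.8, 0.5, 20.1]
grip_width: 0.0001
gripper_force: 10.1
```

>>> arm_command:
  jaw: [0,0,0,0,0]
  travel:
    - [0,0,0]
    - [0,0,0]
    - [0,0,0]
    - [0,0,0.005]
    - [0,0,0.01]
  twist: [0,0,0,0,0]

```text
clock: 9.25
tool_pos: [0.4867, 0.0519, 0.1038]
orientation: [[1.0, 0.019, -0.001], [0.019, -1.0, 0.0], [-0.001, -0.0, -1.0]]
force: [-0.4, 0.7, -0.6]
grip_width: 0.0001
gripper_force: 0.0
```

>>> arm_command:
  jaw: [0,0,0,0,0]
  travel:
    - [0,0,0.03]
    - [0,0,0.04]
    - [0,0,0.04]
    - [0,0,0.03]
    - [0,0,0]
  twist: [0,0,0,0,0]

```text
clock: 9.75
tool_pos: [0.4891, 0.0518, 0.2478]
orientation: [[1.0, 0.019, 0.008], [0.019, -1.0, -0.001], [0.008, 0.001, -1.0]]
force: [-0.1, -0.6, -0.2]
grip_width: -0.0001
gripper_force: 0.0
```

>>> arm_command:
  jaw: [0,0,0,0,0]
  travel:
    - [0,0,0]
    - [0,0,0]
    - [0,0,0]
    - [0,0,0]
    - [0,0,0]
  twist: [0,0,0,0,0]

```text
clock: 10.25
tool_pos: [0.4867, 0.0519, 0.243]
orientation: [[1.0, 0.019, -0.002], [0.019, -1.0, 0.0], [-0.002, -0.0, -1.0]]
force: [-0.8, -0.0, 0.5]
grip_width: -0.0002
gripper_force: 0.0
```

```bash
python3 - <<'E'
from h import *
c=optics.read_camera("scene")
cv2.imwrite("pics/s4.png",cv2.resize(c["pixels"][160:280,140:260,::-1],None,fx=5,fy=5,interpolation=cv2.INTER_CUBIC))
E
```

```text
(no output)
```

View pics/s4.png

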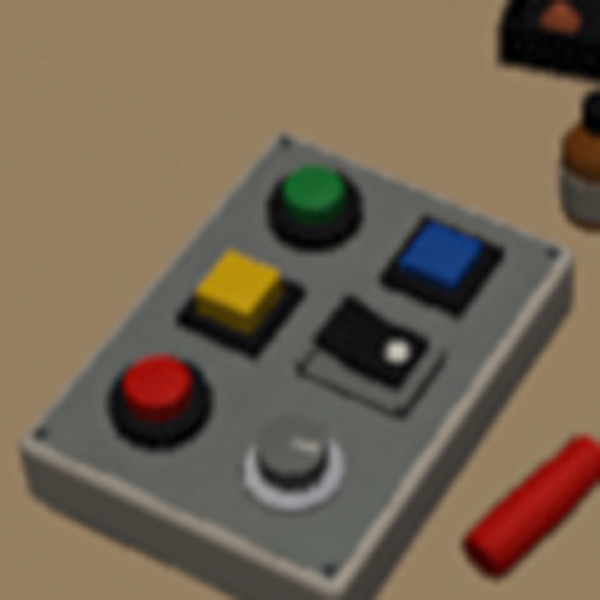

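Green is back up (315,188), blue is in (441,250), the rocker is on (397,351), and everything else is unmoved.

```bash
python3 -c "
from bench import arm
print(arm.job_done())"
```

```text
the job is handed in; nothing more can be done
None
```

The job is done and handed in at about 10 s: the rocker is fully on, the blue key is fully in, and the green button was pressed, held about 1 s and sprang back, with the other controls and the items in view unmoved.

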